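# Hang the two dipping cups on one hook, largest first

## Task

Put the two steel dipping cups away on the hook stand to the right of the hob: hang the larger cup first, then the smaller one on the same hook in front of it, so that the larger is nearer the post. Both should hang freely from the peak of their wire handles, and the mug stays where it is. Mind the extractor hood, which hangs low over the hob.

Things in the scene. Friction and masses are not known exactly. Their poses are not given: they have to be found in the camera images.
- large_cup_grip (a point): Larger of two steel cups on the hob's board: 68 mm wide, 45 mm high; wires from the rim (y-z plane) meet in a peak under an upright wooden grip, 24 (x) by 18 (y) by 44 mm high. Point: grip centre, 158 mm over the cup's base, 26 mm over the peak; z up. The hook goes along x through the window under the peak (59 mm wide, 87 high). Grip across the 18 mm (fingers close along y) to clear the hook.
- small_cup_grip (a point): Smaller of two steel cups on the hob's board: 52 mm wide, 28 mm high; wires from the rim (y-z plane) meet in a peak under an upright wooden grip, 24 (x) by 18 (y) by 44 mm high. Point: grip centre, 106 mm over the cup's base, 26 mm over the peak; z up. The hook goes along x through the window under the peak (43 mm wide, 52 high). Grip across the 18 mm (fingers close along y) to clear the hook.
- hook_mid (a point): Middle of the level arm (bar 8 mm thick, on its centre line) of the fixed steel hook stand right of the hob. x: along the arm to the post (14 mm thick, axis at +70 mm, no higher than the arm); z up. Free end at -70 mm, turned up 20 mm: to pass it hold a grip centre about 62 mm above the arm. Hanging, grip centres are 35 mm above it. Good places: larger cup at x +18 mm, smaller at -32 mm.
- mug: A pale ceramic mug, 78 mm across, 101 mm high, standing on the board behind the cups; a bystander that stays where it is. Origin at the centre of the underside of its extent including the handle.

How it is judged (in metres and radians):
On the way:
1. the larger cup hangs on the hook by the peak of its wires while the smaller cup still stands on the board (z of large_cup_grip in the frame of hook_mid between 0.022 and 0.048 m and y of large_cup_grip in the frame of hook_mid between -0.015 and 0.015 m and x of large_cup_grip in the frame of hook_mid between -0.078 and 0.06 m and angle between large_cup_grip's own z axis and vertical below 0.35 rad and height (world z) of small_cup_grip below 0.19 m and horizontal distance between small_cup_grip and hook_mid above 0.12 m), for 0.3 s.
At the end, for the whole second after the job is handed in: Both cups hang still on the arm by the peak of their wires, the larger nearer the post: each grip centre 22 to 48 mm above the arm's centre line, within 15 mm of it sideways, between post and tip, tilted under 20 degrees; mug within 50 mm of its place (z of large_cup_grip in the frame of hook_mid between 0.022 and 0.048 m and y of large_cup_grip in the frame of hook_mid between -0.015 and 0.015 m and x of large_cup_grip in the frame of hook_mid between -0.078 and 0.06 m and angle between each of large_cup_grip, small_cup_grip's own z axis and vertical below 0.35 rad and z of small_cup_grip in the frame of hook_mid between 0.022 and 0.048 m and y of small_cup_grip in the frame of hook_mid between -0.015 and 0.015 m and x of small_cup_grip in the frame of hook_mid between -0.078 and 0.06 m and ((x of large_cup_grip in the frame of hook_mid above -0.06 m and x of small_cup_grip in the frame of hook_mid below -0.06 m) or (x of large_cup_grip in the frame of hook_mid above -0.05 m and x of small_cup_grip in the frame of hook_mid below -0.05 m) or (x of large_cup_grip in the frame of hook_mid above -0.04 m and x of small_cup_grip in the frame of hook_mid below -0.04 m) or (x of large_cup_grip in the frame of hook_mid above -0.03 m and x of small_cup_grip in the frame of hook_mid below -0.03 m) or (x of large_cup_grip in the frame of hook_mid above -0.02 m and x of small_cup_grip in the frame of hook_mid below -0.02 m) or (x of large_cup_grip in the frame of hook_mid above -0.01 m and x of small_cup_grip in the frame of hook_mid below -0.01 m) or (x of large_cup_grip in the frame of hook_mid above 0 m and x of small_cup_grip in the frame of hook_mid below 0 m) or (x of large_cup_grip in the frame of hook_mid above 0.01 m and x of small_cup_grip in the frame of hook_mid below 0.01 m) or (x of large_cup_grip in the frame of hook_mid above 0.02 m and x of small_cup_grip in the frame of hook_mid below 0.02 m) or (x of large_cup_grip in the frame of hook_mid above 0.03 m and x of small_cup_grip in the frame of hook_mid below 0.03 m) or (x of large_cup_grip in the frame of hook_mid above 0.04 m and x of small_cup_grip in the frame of hook_mid below 0.04 m)) and linear speed of each of large_cup, small_cup below 0.15 m/s and distance of mug from where it was at the start of the episode below 0.05 m); the robot touches nothing.
It fails at once if the mug is pushed more than 50 mm from its place or tipped over (distance of mug from where it was at the start of the episode above 0.05 m or angle between mug's own z axis and vertical above 0.5 rad).
It also fails if it takes over 58 s, if anything falls off the work surface, if the arm or the gripper's body presses on something with over 40 N, if the wrist force passes 120 N, or if a joint passes its speed limit or range.

## Robot

A 6-joint arm with a two-finger parallel gripper is mounted at the origin on a cart in front of the work surface, level with it; the furniture and walls round the work are solid. World frame = base frame: x ahead of the robot, y to its left, z up, the work surface at z = 0. Lengths are in mm, angles in rad, forces in N, time in s.
With the tool pointing down it reaches from about 250 to 775 mm from the base axis. Payload 4 kg.
Tool frame: the origin (TCP) lies on the mounting face of the last link; the fingertips stand 173 mm ahead of it and the grasp point (between the pads) lies manip.grip_depth ahead of it (manip.grip_depth is the distance from the TCP to the grasp point, in mm); z points along the fingers, y is the line along which they close (so a half turn about z gives the same grasp; the last joint's range is limited). The gripper opens to 85 mm and grips with 20 to 120 N. Pads are 22 mm wide; open, the fingers measure 114 mm over their backs; the gripper's body (76 mm by 85 mm) begins 54 mm behind the grasp point. The pads swing forward as they close: fully open they stand 13 mm farther back than shut.
Start: joints at [-1.351, 0.087, 1.371, -0, 1.684, -0.103], TCP at [174.466, -521.595, 404.741] pointing down, gripper open.
Joint ranges: [-3.1, 3.1], [-0.76, 2.03], [0.27, 2.55], [-1.08, 4.22], [0.17, 2.65], [-2.57, 2.57]. Speed limits (rad/s): [2.79, 2.79, 3.14, 3.14, 3.14, 3.14].

## Interface

Orientations are given as a unit quaternion [x, y, z, w].
In Python, from station import manip, eyes, order gives the robot as it stands.
- The arm moves only by the tool jog_arm, never from a script. Its argument "rows" is a list of rows, each a list of 5 numbers: the shift along the tool's x, y, z in cm, then the turn about the tool's z in degrees, then the opening, from 0 (shut) to 1 (fully open). In form: [[x, y, z, yaw, gripper], ...]. A call has 1 to 20 rows; each row is the pose to reach, as a shift and turn from the pose commanded when the call began, along the tool's axes at that moment; what a row does not reach only later rows make up. A row lasts 1/8 s, in which the tool goes at most 62.5 mm and 10.7 degrees, less where a joint would pass 70% of its speed; a pose out of reach is approached as far as the arm can. A call with a gripper value outside its range is refused whole. The fingers move at their own pace and stop on an object; the grip force is fixed at half the most. Time passes only in rows, so rows that repeat a pose let the fingers close. It gives the time, the measured TCP pose, the force, the opening and the grip force at its end, in the units of the state.
- manip.get_state(): the state, without advancing time (a new reading comes with each control period).
- eyes.grab_frame(name): name is "scene" or "top" or "wrist"; returns the picture (400x640x3 uint8, red, green, blue); there is no depth.
- eyes.calibration(name): a dict with "K" (3x3 intrinsics, pixels), "k1" (the pictures are not rectified: a ray, as slopes to the right and down, at radius r is drawn at 1 + k1 r^2 times it, then the intrinsics apply), "rvec" (rotation vector, rad) and "tvec" (3), from world to camera coordinates, as OpenCV has them; the wrist camera has in their place "mount" (4x4, takes a point from camera to tool coordinates, whose origin is the TCP and whose axes are the flange's). Camera axes: x right, y down, z forward; pixel columns grow to the right and rows downward; lengths in mm; the calibration is good to about 2 mm. A picture is of the moment at which its call begins: read the wrist's pose just before it. calibration takes no time and is no camera call.
- order.hand_in(): hands the job in; it is judged then, once.
The state is a dict: "time_s": time; "joints": joint angles; "qd": joint speeds; "joint_efforts": joint torques, N m; "tcp_pos": TCP position; "tcp_rot": TCP orientation; "force": force on the tool from outside, world axes, zero at the start; "moment": the same for the moment, N m; "opening": opening from 0.0 (shut) to 1.0 (fully open); "grasp_force": force on a finger pad.
Only numpy, scipy, OpenCV 4.12 (cv2) and the standard library are available. Lean on these libraries where they do the work, as an engineer would, in place of code of your own. Each camera call takes 0.05 s, during which the arm holds its last target. There are 200 camera calls.

## Working session

There is one attempt and no reset: what is moved stays moved. The work goes in short steps, Python scripts to look and compute and a tool call to move; the robot and the scene stay as the last step left them, time stands still between calls to the robot, and variables do not carry over. Pictures are saved under pics/ and viewed, at most 12 in all, crops included, and the job is handed in when it is done.

Besides the shell and the picture viewer there is one more tool, called after "Call:" in YAML: its name, and indented under it one key for each argument. jog_arm: Moves the arm, as the interface text tells. Its arguments: {"type":"object","properties":{"rows":{"type":"array"}},"required":["rows"]}

```bash
mkdir -p pics; ls
python3 - <<'E'
from station import manip, eyes, order
import cv2,numpy as np
print(manip.get_state(), manip.grip_depth)
for n in ("scene","top","wrist"):
    im=eyes.grab_frame(n); cv2.imwrite(f"pics/{n}0.png",im[:,:,::-1]); c=eyes.calibration(n)
    print(n,{k:np.round(v,4).tolist() for k,v in c.items()})
    if 'rvec' in c: R=cv2.Rodrigues(np.array(c['rvec']))[0]; print(-R.T@np.array(c['tvec']).ravel())
E
```

```text
pics
{'time_s': 0.0, 'joints': array([-1.35110258e+00,  8.79765106e-02,  1.37228746e+00, -2.43404274e-06,
        1.68358810e+00, -1.03117669e-01]), 'qd': array([-3.72318658e-04,  1.00105672e-04,  7.59261606e-04, -4.47352757e-04,
       -1.13089635e-03, -3.62335375e-05]), 'joint_efforts': array([ 3.45581448e-04, -3.51865554e+01, -3.13275075e+01, -3.33393609e-04,
        1.09652040e-02,  7.24699532e-06]), 'tcp_pos': array([ 174.44000852, -521.48482269,  403.51007651]), 'tcp_rot': array([ 9.87001745e-01,  1.60705567e-01, -6.70185600e-05, -1.12771876e-03]), 'force': array([ 0.86435184, -0.62242585, -0.82848276]), 'moment': array([-0.01910673, -0.00543566,  0.03527971]), 'grasp_force': 0.0, 'opening': 1.004501696773508} 154.70000000000002
scene {'K': [[433.8235, 0.0, 316.7242], [0.0, 433.8235, 200.835], [0.0, 0.0, 1.0]], 'k1': -0.1006, 'rvec': [1.0316, -2.1174, 1.3109], 'tvec': [314.8517, 360.288, 842.9127]}
[-257.28228545  621.61606439  697.73933529]
top {'K': [[406.9979, 0.0, 315.1222], [0.0, 406.9979, 207.8516], [0.0, 0.0, 1.0]], 'k1': -0.0255, 'rvec': [2.1948, -2.1932, 0.078], 'tvec': [-40.1256, 565.2802, 1041.7327]}
[ 499.40378918  -30.40272444 1075.18846482]
wrist {'K': [[349.7295, 0.0, 321.4995], [0.0, 349.7295, 196.345], [0.0, 0.0, 1.0]], 'k1': -0.0739, 'mount': [[0.0007, -0.951, -0.3091, 78.5773], [1.0, 0.001, -0.0006, -0.6765], [0.0008, -0.3091, 0.951, 31.4682], [0.0, 0.0, 0.0, 1.0]]}
```

View pics/scene0.png

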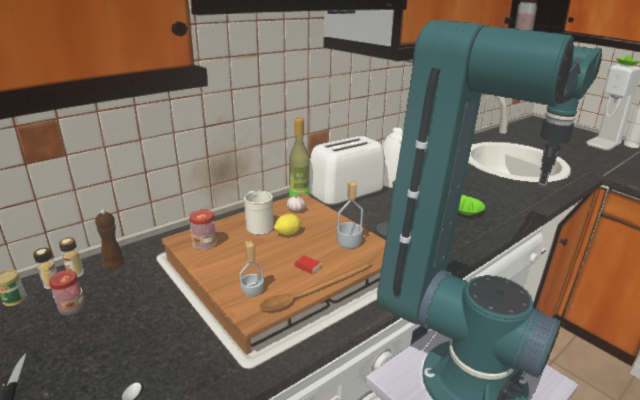

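View pics/top0.png

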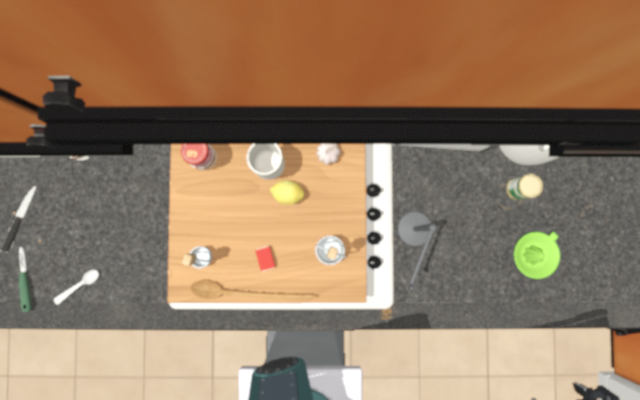

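The scene view shows the large cup with its grip near (352,190), the small cup's grip near (249,250) and the mug at (259,212). In the top view the large cup is at (331,252), the small one at (195,258), and the hook stand is around (415,228)–(430,260). I'll enlarge the top view.

Run:
```python
import cv2,numpy as np
t=cv2.imread("pics/top0.png"); s=cv2.imread("pics/scene0.png")
def c(im,x,y,w,h,W,H): return cv2.resize(im[y:y+h,x:x+w],(W,H),interpolation=cv2.INTER_CUBIC)
# top row: hook 5x (80x60->400x300), large cup 5x ; bottom: small cup 5x, scene two grips
A=np.hstack([c(t,380,220,80,60,400,300),c(t,300,220,80,60,400,300)])
B=np.hstack([c(t,170,230,80,60,400,300),c(s,325,170,50,75,200,300),c(s,225,235,50,75,200,300)])
cv2.imwrite("pics/crop1.png",np.vstack([A,B]))
```

```text
(no output)
```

View pics/crop1.png

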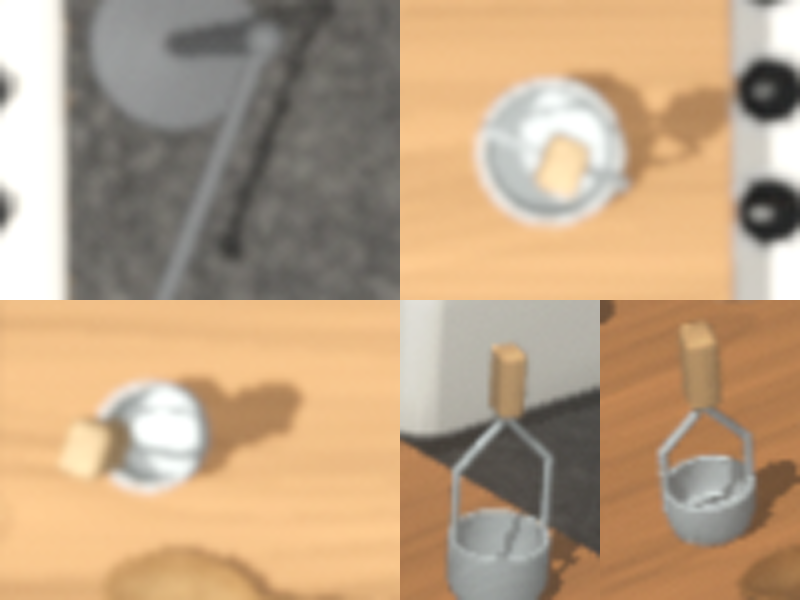

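View pics/wrist0.png

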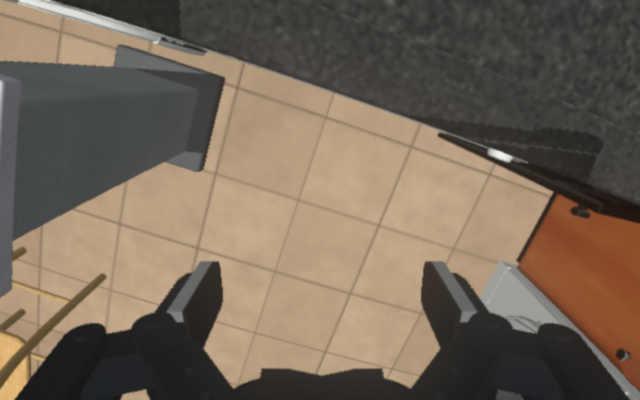

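The grips read at about (332.6,253) top and (352,190.5) scene for the large cup, and (187,261) top and (250.5,252.5) scene for the small one. The post top is at (432.4,228.4), its base disc centre at about (415.6,229), and the arm runs towards (413,281). The wrist view shows only floor and the open fingers.

```bash
cat > h.py <<'E'
import cv2,numpy as np
from scipy.spatial.transform import Rotation as Ro
from station import manip, eyes, order
def ray(n,px,pose=None):
    c=eyes.calibration(n); d=np.array([c['k1'],0,0,0.])
    p=cv2.undistortPoints(np.array([[px]],float),np.array(c['K']),d).ravel()
    if 'mount' in c:
        M=np.array(c['mount']); R=Ro.from_quat(pose[1]).as_matrix()
        return pose[0]+R@M[:3,3], R@M[:3,:3]@np.r_[p,1]
    R=cv2.Rodrigues(np.array(c['rvec']))[0]
    return -R.T@np.array(c['tvec']).ravel(), R.T@np.r_[p,1]
def atz(r,z): return r[0]+r[1]*(z-r[0][2])/r[1][2]
def tri(*rs):
    A=0;b=0
    for o,d in rs:
        d=d/np.linalg.norm(d);P=np.eye(3)-np.outer(d,d);A=A+P;b=b+P@o
    x=np.linalg.solve(A,b); return x.round(1),[round(float(np.linalg.norm(np.cross(x-o,d/np.linalg.norm(d)))),1) for o,d in rs]
def rel(tcp,xang=None):
    """shift cm in tool axes & yaw deg to get TCP at tcp (mm) with tool x at world angle xang deg"""
    s=manip.get_state(); R=Ro.from_quat(s['tcp_rot']).as_matrix()
    v=R.T@(np.array(tcp)-s['tcp_pos'])/10
    a=np.degrees(np.arctan2(R[1,0],R[0,0])); 
    return v.round(2), None if xang is None else round(((a-xang)+180)%360-180,1)
E
python3 - <<'E'
from h import *
print('L',tri(ray('top',(332.6,253)),ray('scene',(352,190.5))))
print('S',tri(ray('top',(187,261)),ray('scene',(250.5,252.5))))
for z in(140,155,170):print(z,atz(ray('top',(432.4,228.4)),z),atz(ray('top',(413,282)),z))
print('base',atz(ray('top',(415.6,229)),3))
print('Lcup base scene',[atz(ray('scene',(348.5,245)),z).round() for z in (30,45,60)])
print(rel((270,-200,430),-20))
E
```

```text
L (array([458.6, -73.9, 224.8]), [0.5, 0.5])
S (array([437.3, 241.8, 175.6]), [1.6, 1.6])
140 [ 510.48874376 -309.10761128  140.        ] [ 388.04501975 -262.52307822  140.        ]
155 [ 510.3109461  -304.63731095  155.        ] [ 389.83116404 -258.79997273  155.        ]
170 [ 510.13314844 -300.16701062  170.        ] [ 391.61730834 -255.07686724  170.        ]
base [ 510.53524291 -305.24826316    3.        ]
Lcup base scene [array([ 494., -107.,   30.]), array([478., -90.,  45.]), array([461., -74.,  60.])]
(array([ 19.26, -27.46,  -2.57]), np.float64(38.5))
```

Run:
```python
from h import *
print(rel((400,-262,440),-20.6))
```

```text
(array([ 29.62, -17.46,  -3.59]), np.float64(39.1))
```

Call:
jog_arm:
  rows:
    - [5,-3,-3.5,8,1]
    - [10,-6,-3.5,16,1]
    - [15,-9,-3.5,24,1]
    - [20,-12,-3.5,32,1]
    - [25,-15,-3.5,39,1]
    - [29.6,-17.5,-3.5,39,1]
    - [29.6,-17.5,-3.5,39,1]
    - [29.6,-17.5,-3.5,39,1]
    - [29.6,-17.5,-3.5,39,1]
    - [29.6,-17.5,-3.5,39,1]
    - [29.6,-17.5,-3.5,39,1]

```text
time_s: 1.52
tcp_pos: [399.2, -262.4, 439.7]
tcp_rot: [0.984, -0.179, -0.0, 0.0]
force: [-0.4, -0.0, 1.3]
opening: 1.0
grasp_force: 0.0
```

Run:
```python
from h import *
s=manip.get_state(); print(s['time_s'],s['tcp_pos'],s['tcp_rot'].tolist(),s['qd'].round(3))
im=eyes.grab_frame('wrist'); cv2.imwrite('pics/w1.png',im[:,:,::-1])
np.save('p1.npy',np.r_[s['tcp_pos'],s['tcp_rot']])
```

```text
1.525 [ 399.20321818 -262.41580963  439.70684846] [0.9838905842103315, -0.17877168489447334, -1.0802386243267778e-05, 5.353085194884472e-05] [ 0.006 -0.    -0.001 -0.     0.001  0.001]
```

View pics/w1.png

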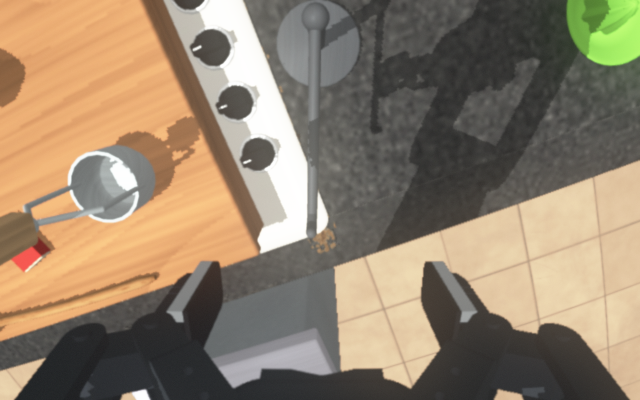

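The wrist view shows the hook's post top at (315,16) and its arm running down to the upturned end at (312,237), with the large cup to the left. Triangulating.

Run:
```python
from h import *
p=np.load('p1.npy'); P=(p[:3],p[3:])
print('post',tri(ray('top',(432.4,228.4)),ray('wrist',(315,16),P)))
for z in (140,150,160):
    a=atz(ray('wrist',(315,16),P),z);t=atz(ray('wrist',(311.5,237),P),z+16);b=atz(ray('wrist',(313.7,150),P),z)
    print(z,a.round(1),t.round(1),np.linalg.norm((a-t)[:2]).round(1),np.degrees(np.arctan2(*(a-t)[1::-1])).round(1),np.degrees(np.arctan2(*(a-b)[1::-1])).round(1), atz(ray('top',(432.4,228.4)),z).round(1))
t=cv2.imread('pics/top0.png'); w=cv2.imread('pics/w1.png')
A=cv2.resize(t[215:295,395:445],(400,600),interpolation=cv2.INTER_CUBIC) # 8x,7.5
B=cv2.resize(w[180:260,285:345],(400,600),interpolation=cv2.INTER_CUBIC)
cv2.imwrite('pics/crop2.png',np.hstack([A,B]))
```

```text
post (array([ 510.9, -299.6,  173.5]), [0.9, 0.9])
140 [ 517.3 -301.6  140. ] [ 366.9 -241.7  156. ] 161.9 -21.7 -21.4 [ 510.5 -309.1  140. ]
150 [ 515.6 -301.2  150. ] [ 371.1 -243.6  166. ] 155.6 -21.7 -21.4 [ 510.4 -306.1  150. ]
160 [ 513.9 -300.7  160. ] [ 375.3 -245.5  176. ] 149.3 -21.7 -21.4 [ 510.3 -303.1  160. ]
```

View pics/crop2.png

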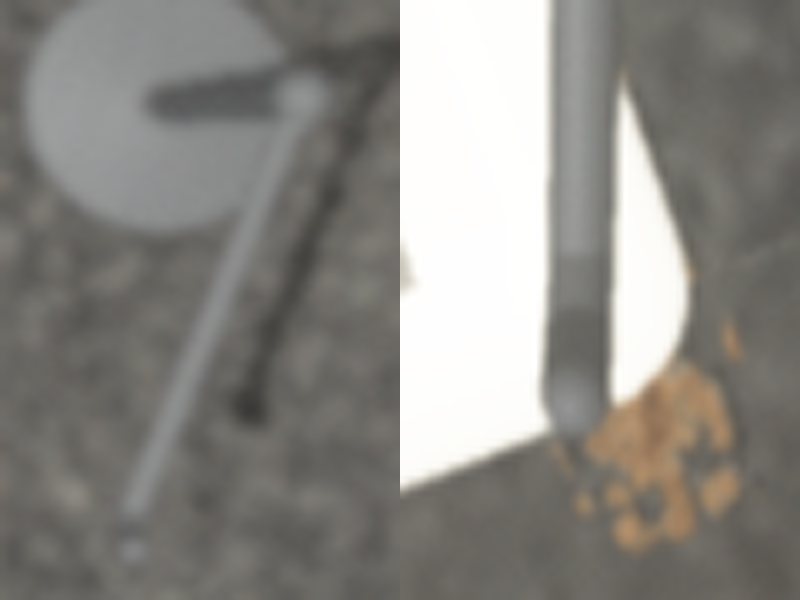

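The crop puts the tip at (411.4,287.7) in top and (311.2,234) in wrist, with the post top at (432.5,228).

Run:
```python
from h import *
p=np.load('p1.npy'); P=(p[:3],p[3:])
a=tri(ray('top',(432.5,228.1)),ray('wrist',(315,16),P));b=tri(ray('top',(411.4,287.7)),ray('wrist',(311.2,234),P))
print(a,b, a[0]-b[0],np.hypot(*(a[0]-b[0])[:2]))
print('L grip dir tri',tri(ray('top',(415.6,229)),ray('scene',(400,200))) )
print(rel((415,-60,440),-20.6))
print('L grip rel at approach', rel((459-70*np.cos(.36),-74+70*np.sin(.36),430),-20.6))
```

```text
(array([ 511.3, -299.8,  173. ]), [0.6, 0.6]) (array([ 381.1, -247.8,  184.7]), [0.0, 0.0]) [130.2 -52.  -11.7] 140.2
L grip dir tri (array([ 497.1, -288.8,  115.6]), [17.3, 17.3])
(array([ -5.64, -19.49,  -0.03]), np.float64(0.0))
L grip rel at approach (array([ -8.03, -19.73,   0.97]), np.float64(0.0))
```

Call:
jog_arm:
  rows:
    - [-3,-5,0,0,1]
    - [-6,-10,0,0,1]
    - [-8,-15,0,0,1]
    - [-8,-19.7,0,0,1]
    - [-8,-19.7,0,0,1]
    - [-8,-19.7,0,0,1]
    - [-8,-19.7,0,0,1]
    - [-8,-19.7,0,0,1]

```text
time_s: 2.58
tcp_pos: [393.7, -50.2, 439.6]
tcp_rot: [0.984, -0.179, -0.0, 0.0]
force: [0.2, -0.4, 0.6]
opening: 0.996
grasp_force: 0.0
```

Run:
```python
from h import *
s=manip.get_state(); print(s['time_s'],s['tcp_pos'],s['qd'].round(3))
im=eyes.grab_frame('wrist'); cv2.imwrite('pics/w2.png',im[:,:,::-1])
np.save('p2.npy',np.r_[s['tcp_pos'],s['tcp_rot']])
```

```text
2.575 [393.68374064 -50.18602457 439.60961778] [ 0.002 -0.001  0.001  0.003  0.     0.003]
```

View pics/w2.png

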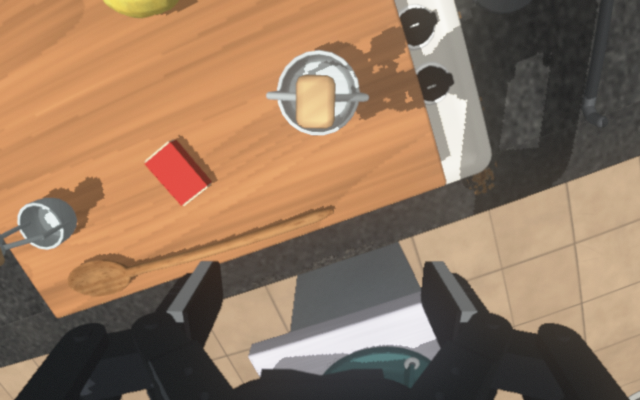

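The wrist view shows the large grip's top face near (315.5,98), and its wires (268,97)–(366,97) lie level in the picture, so the tool yaw already matches. The small cup's orientation can't be judged yet.

Run:
```python
from h import *
p=np.load('p2.npy'); P=(p[:3],p[3:])
print(tri(ray('top',(332.6,253)),ray('wrist',(315.5,100),P),ray('scene',(352,190.5))))
g=atz(ray('wrist',(315.5,98),P),246); print(g)
w=[atz(ray('wrist',q,P),155) for q in((270,97),(364,97))];print(w,(w[0]+w[1])/2,np.degrees(np.arctan2(*(w[0]-w[1])[1::-1]))-90)
print(rel((g[0],g[1],228+154.7),-20.6))
```

```text
(array([459.2, -73.2, 224.9]), [1.4, 1.8, 0.4])
[462.00127854 -72.81609019 246.        ]
[array([471.17173168, -40.55545083, 155.        ]), array([ 447.94558389, -102.27218511,  155.        ])] [459.55865779 -71.41381797 155.        ] -20.623059595504998
(array([ 7.2 , -0.28,  5.69]), np.float64(-0.0))
```

Call:
jog_arm:
  rows:
    - [4,-0.3,0,0,1]
    - [7,-0.3,0,0,1]
    - [7,-0.3,0,0,1]
    - [7,-0.3,2,0,1]
    - [7,-0.3,4,0,1]
    - [7,-0.3,5.7,0,1]
    - [7,-0.3,5.7,0,1]
    - [7,-0.3,5.7,0,1]
    - [7,-0.3,5.7,0,0]
    - [7,-0.3,5.7,0,0]
    - [7,-0.3,5.7,0,0]
    - [7,-0.3,5.7,0,0]
    - [7,-0.3,5.7,0,0]
    - [7,-0.3,5.7,0,0]
    - [7,-0.3,5.7,0,0]
    - [7,-0.3,5.7,0,0]

```text
time_s: 4.62
tcp_pos: [460.4, -71.0, 382.9]
tcp_rot: [0.984, -0.178, 0.0, 0.0]
force: [-1.0, -0.9, 1.8]
opening: 0.205
grasp_force: 59.6
```

Run:
```python
from h import *
u=np.array([.928,-.371]);m=np.array([446.2,-273.8])
print(manip.get_state()['tcp_pos'])
for xh,z in((-125,425),(-125,405),(18,405)): print(xh,rel((*(m+xh*u),z),-21.8))
```

```text
[460.37829594 -70.99704635 382.9071803 ]
-125 (array([-6.71, 19.21, -4.21]), np.float64(1.3))
-125 (array([-6.71, 19.21, -2.21]), np.float64(1.3))
18 (array([ 7.58, 19.53, -2.2 ]), np.float64(1.3))
```

Call:
jog_arm:
  rows:
    - [0,0,-2,0,0]
    - [0,0,-4.2,0,0]
    - [-3,0,-4.2,0,0]
    - [-6,2,-4.2,0,0]
    - [-7.5,5,-4.2,0,0]
    - [-7.5,9,-4.2,0,0]
    - [-7.5,13,-4.2,1.3,0]
    - [-7.2,17,-3.2,1.3,0]
    - [-6.7,19.2,-2.2,1.3,0]
    - [-6.7,19.2,-2.2,1.3,0]
    - [-6.7,19.2,-2.2,1.3,0]
    - [-6.7,19.2,-2.2,1.3,0]

```text
time_s: 6.12
tcp_pos: [330.6, -226.5, 405.1]
tcp_rot: [0.982, -0.188, 0.0, -0.0]
force: [-0.6, -0.2, -2.4]
opening: 0.203
grasp_force: 59.4
```

Run:
```python
from h import *
s=manip.get_state(); print(s['tcp_pos'],s['force'],s['opening'],s['grasp_force'])
im=eyes.grab_frame('wrist'); im2=eyes.grab_frame('top')
cv2.imwrite('pics/w3.png',np.vstack([im[:,:,::-1][:300,100:500],cv2.resize(im2[:,:,::-1][200:300,340:473],(400,300))]))
u=np.array([.928,-.371]);m=np.array([446.2,-273.8])
print(rel((*(m+18*u),405),-21.8))
```

```text
[ 330.62318678 -226.50225908  405.0948124 ] [-0.63356616 -0.21389584 -2.36436766] 0.20318331557361327 59.36843454837799
(array([14.29,  0.11,  0.03]), np.float64(0.1))
```

View pics/w3.png

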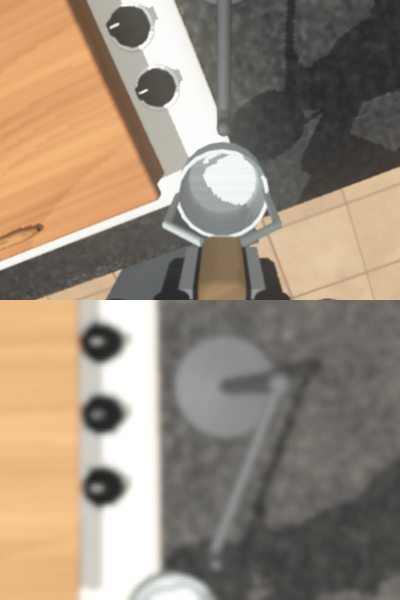

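The cup is held and lined up with the hook: the grip and arm both sit at column ~221 of the crop. Threading it on now.

Call:
jog_arm:
  rows:
    - [2,0.1,0,0,0]
    - [4,0.1,0,0,0]
    - [6,0.1,0,0,0]
    - [8,0.1,0,0,0]
    - [10,0.1,0,0,0]
    - [12,0.1,0,0,0]
    - [14.3,0.1,0,0,0]
    - [14.3,0.1,0,0,0]
    - [14.3,0.1,1.5,0,0]
    - [14.3,0.1,3,0,0]
    - [14.3,0.1,3.6,0,0]
    - [14.3,0.1,3.9,0,0]
    - [14.3,0.1,3.9,0,0]
    - [14.3,0.1,3.9,0,0]

```text
time_s: 7.98
tcp_pos: [462.8, -281.4, 366.4]
tcp_rot: [0.982, -0.189, 0.001, 0.0]
force: [0.5, -0.8, -1.0]
opening: 0.201
grasp_force: 59.2
```

Call:
jog_arm:
  rows:
    - [0,0,0.2,0,0]
    - [0,0,0.4,0,0]
    - [0,0,0.4,0,0]

```text
time_s: 8.35
tcp_pos: [462.7, -281.3, 361.4]
tcp_rot: [0.982, -0.189, -0.0, -0.0]
force: [-0.2, 0.9, -3.0]
opening: 0.205
grasp_force: 59.2
```

Call:
jog_arm:
  rows:
    - [0,0,0.1,0,0]
    - [0,0,0.2,0,0]
    - [0,0,0.2,0,0]

```text
time_s: 8.72
tcp_pos: [462.7, -281.3, 359.6]
tcp_rot: [0.982, -0.189, -0.0, -0.0]
force: [0.5, -0.1, -1.8]
opening: 0.202
grasp_force: 59.2
```

Call:
jog_arm:
  rows:
    - [0,0,0.1,0,0]
    - [0,0,0.2,0,0]
    - [0,0,0.2,0,0]

```text
time_s: 9.1
tcp_pos: [462.8, -281.2, 357.8]
tcp_rot: [0.982, -0.189, 0.0, -0.0]
force: [0.0, -0.2, -0.6]
opening: 0.202
grasp_force: 59.4
```

Call:
jog_arm:
  rows:
    - [0,0,0.1,0,0]
    - [0,0,0.2,0,0]
    - [0,0,0.2,0,0]

```text
time_s: 9.48
tcp_pos: [462.9, -281.1, 356.9]
tcp_rot: [0.982, -0.189, 0.001, 0.0]
force: [-0.7, 1.6, 4.6]
opening: 0.201
grasp_force: 60.3
```

Contact came at TCP z of about 357.5, which puts the arm near z 165. Releasing and withdrawing.

Call:
jog_arm:
  rows:
    - [0,0,0,0,0.5]
    - [0,0,0,0,1]
    - [0,0,0,0,1]
    - [0,0,0,0,1]
    - [0,0,0,0,1]
    - [0,0,-2,0,1]
    - [0,0,-5,0,1]
    - [0,0,-8,0,1]
    - [-4,0,-8,0,1]
    - [-8,0,-8,0,1]
    - [-8,0,-8,0,1]
    - [-8,0,-8,0,1]

```text
time_s: 10.98
tcp_pos: [388.7, -251.7, 436.0]
tcp_rot: [0.982, -0.189, 0.001, 0.0]
force: [0.2, 0.3, -0.6]
opening: 0.999
grasp_force: 0.0
```

Run:
```python
from h import *
s=manip.get_state(); print(s['tcp_pos'],s['force'],s['opening'])
im=eyes.grab_frame('wrist'); im2=eyes.grab_frame('top')
cv2.imwrite('pics/w4.png',np.vstack([im[:,:,::-1][:300,100:500],cv2.resize(im2[:,:,::-1][200:300,340:473],(400,300))]))
np.save('p4.npy',np.r_[s['tcp_pos'],s['tcp_rot']])
print(rel((437-70*.936,242+70*.35,400),-20.6))
```

```text
[ 388.68501779 -251.72919635  435.97851055] [ 0.24929624  0.28601633 -0.58560197] 0.9991820647993277
(array([-20.89, -47.48,   3.56]), np.float64(-1.2))
```

View pics/w4.png

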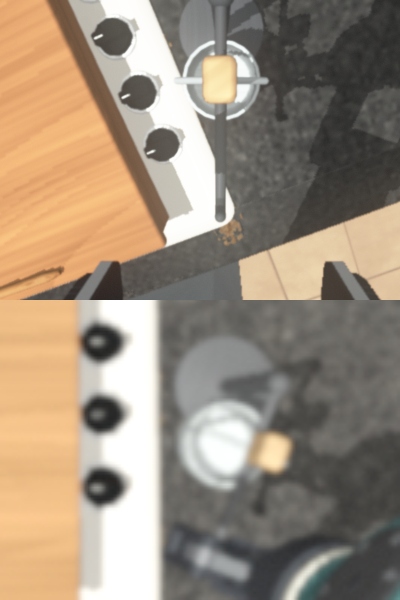

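The large cup hangs upright on the arm, with its grip at (219,80) in the crop in line with the hook, and clear of the gripper. On to the small cup.

Call:
jog_arm:
  rows:
    - [-2,-4.5,0,0,1]
    - [-4,-9,0,0,1]
    - [-6,-13.6,0,0,1]
    - [-8,-18.2,0,0,1]
    - [-10,-22.7,0,0,1]
    - [-12,-27.3,0,0,1]
    - [-14,-31.8,0,0,1]
    - [-16,-36.4,0,-1,1]
    - [-18,-40.9,1.5,-1,1]
    - [-20,-45.4,3,-1,1]
    - [-20.9,-47.5,3.5,-1,1]
    - [-20.9,-47.5,3.5,-1,1]
    - [-20.9,-47.5,3.5,-1,1]
    - [-20.9,-47.5,3.5,-1,1]
    - [-20.9,-47.5,3.5,-1,1]
    - [-20.9,-47.5,3.5,-1,1]

```text
time_s: 13.08
tcp_pos: [371.0, 266.5, 401.0]
tcp_rot: [0.983, -0.181, 0.0, -0.0]
force: [-0.6, -0.2, -0.1]
opening: 0.998
grasp_force: 0.0
```

Run:
```python
from h import *
s=manip.get_state(); print(s['tcp_pos'],s['force'],s['qd'].round(3),s['joints'].round(2))
im=eyes.grab_frame('wrist'); cv2.imwrite('pics/w5.png',im[:,:,::-1])
np.save('p5.npy',np.r_[s['tcp_pos'],s['tcp_rot']])
```

```text
[370.97370383 266.54775965 400.9975899 ] [-0.57987504 -0.19377952 -0.05357394] [ 0.005  0.002  0.003 -0.    -0.002  0.   ] [ 0.5  -0.12  1.58 -0.    1.68  2.43]
```

View pics/w5.png

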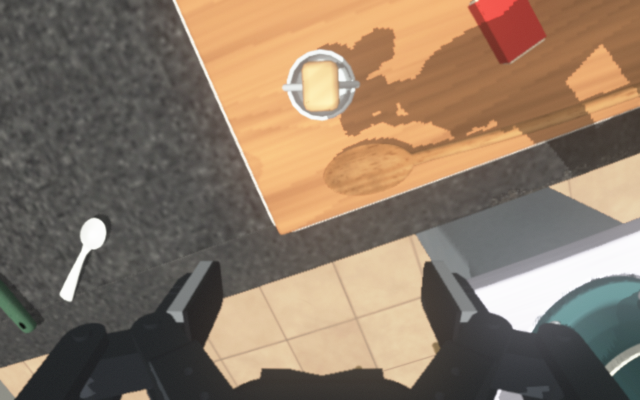

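The wrist view shows the small grip's top face at (320.5,85) and its wires (285,88)–(358,85), which are about 2° off the tool's y axis.

Run:
```python
from h import *
p=np.load('p5.npy'); P=(p[:3],p[3:])
print(tri(ray('top',(187,261)),ray('wrist',(320.5,87),P),ray('scene',(250.5,252.5))))
g=atz(ray('wrist',(320.5,84),P),194); print(g)
w=[atz(ray('wrist',q,P),120) for q in((285,88),(358,85))];print((w[0]+w[1])/2,np.degrees(np.arctan2(*(w[0]-w[1])[1::-1]))-90)
print(rel((g[0],g[1],176+154.7),-19.5))
```

```text
(array([439.8, 240.9, 174.6]), [2.9, 3.1, 2.2])
[444.25404007 239.50360366 194.        ]
[442.55148714 239.70676395 120.        ] -18.540933945240894
(array([ 7.81, -0.07,  7.03]), np.float64(-1.3))
```

Call:
jog_arm:
  rows:
    - [4,-0.1,0,-2,1]
    - [7.7,-0.1,0,-2,1]
    - [7.7,-0.1,1,-2,1]
    - [7.7,-0.1,3,-2,1]
    - [7.7,-0.1,5,-2,1]
    - [7.7,-0.1,7,-2,1]
    - [7.7,-0.1,7,-2,1]
    - [7.7,-0.1,7,-2,1]
    - [7.7,-0.1,7,-2,0]
    - [7.7,-0.1,7,-2,0]
    - [7.7,-0.1,7,-2,0]
    - [7.7,-0.1,7,-2,0]
    - [7.7,-0.1,7,-2,0]
    - [7.7,-0.1,7,-2,0]
    - [7.7,-0.1,7,-2,0]
    - [7.7,-0.1,7,-2,0]

```text
time_s: 15.12
tcp_pos: [443.2, 240.6, 330.9]
tcp_rot: [0.987, -0.163, 0.0, 0.0]
force: [0.0, -0.8, 3.0]
opening: 0.205
grasp_force: 59.7
```

Run:
```python
from h import *
u=np.array([.928,-.371]);m=np.array([446.2,-273.8])
print(manip.get_state()['tcp_pos'])
for xh,z in((-135,390),(-32,390)): print(xh,m+xh*u,rel((*(m+xh*u),z),-21.8))
```

```text
[443.24246834 240.57325912 330.9218793 ]
-135 [ 320.92  -223.715] (array([ 3.39, 47.89, -5.9 ]), np.float64(3.0))
-32 [ 416.504 -261.928] (array([13.67, 48.43, -5.9 ]), np.float64(3.0))
```

Call:
jog_arm:
  rows:
    - [0,0,-2,0,0]
    - [0,0,-4.5,0,0]
    - [0,3,-5.9,0,0]
    - [0,7,-5.9,0,0]
    - [0,11.5,-5.9,0,0]
    - [0,16,-5.9,0,0]
    - [0,20.5,-5.9,0,0]
    - [0,25,-5.9,1,0]
    - [0.5,29.5,-5.9,2,0]
    - [1.5,34,-5.9,3,0]
    - [2.5,38.5,-5.9,3,0]
    - [3.2,43,-5.9,3,0]
    - [3.4,46,-5.9,3,0]
    - [3.4,47.9,-5.9,3,0]
    - [3.4,47.9,-5.9,3,0]
    - [3.4,47.9,-5.9,3,0]
    - [3.4,47.9,-5.9,3,0]
    - [3.4,47.9,-5.9,3,0]

```text
time_s: 17.38
tcp_pos: [321.2, -223.2, 389.8]
tcp_rot: [0.982, -0.189, 0.0, 0.0]
force: [-0.0, -0.3, -0.3]
opening: 0.201
grasp_force: 59.5
```

Run:
```python
from h import *
s=manip.get_state(); print(s['tcp_pos'],s['force'],s['opening'],s['grasp_force'])
im=eyes.grab_frame('wrist'); im2=eyes.grab_frame('top')
cv2.imwrite('pics/w6.png',np.vstack([im[:,:,::-1][:300,100:500],cv2.resize(im2[:,:,::-1][200:300,340:473],(400,300))]))
u=np.array([.928,-.371]);m=np.array([446.2,-273.8])
print(rel((*(m-32*u),384),-21.8))
```

```text
[ 321.19468053 -223.15839647  389.7665988 ] [-0.01876876 -0.30147254 -0.33103176] 0.2009301848512875 59.52044069766998
(array([10.29,  0.05,  0.58]), np.float64(0.0))
```

View pics/w6.png

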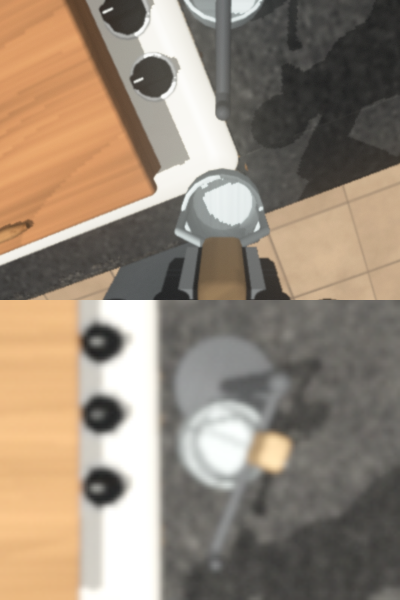

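The small cup is held upright and lined up with the arm: both are at column ~222 of the crop, and the large cup hasn't moved. Threading it on.

Call:
jog_arm:
  rows:
    - [0,0,0.6,0,0]
    - [1.5,0,0.6,0,0]
    - [3,0,0.6,0,0]
    - [4.5,0,0.6,0,0]
    - [6,0,0.6,0,0]
    - [7.5,0,0.6,0,0]
    - [9,0,0.6,0,0]
    - [10.3,0,0.6,0,0]
    - [10.3,0,0.6,0,0]
    - [10.3,0,0.6,0,0]

```text
time_s: 18.73
tcp_pos: [416.5, -262.0, 383.6]
tcp_rot: [0.982, -0.189, -0.0, -0.0]
force: [-0.1, 0.4, -0.9]
opening: 0.205
grasp_force: 59.4
```

Call:
jog_arm:
  rows:
    - [0,0,0.8,0,0]
    - [0,0,1.6,0,0]
    - [0,0,2.2,0,0]
    - [0,0,2.4,0,0]
    - [0,0,2.4,0,0]

```text
time_s: 19.35
tcp_pos: [416.6, -262.0, 359.6]
tcp_rot: [0.982, -0.189, -0.0, -0.0]
force: [0.4, -0.4, -0.8]
opening: 0.203
grasp_force: 59.4
```

Call:
jog_arm:
  rows:
    - [0,0,0.1,0,0]
    - [0,0,0.2,0,0]
    - [0,0,0.2,0,0]

```text
time_s: 19.73
tcp_pos: [416.6, -262.0, 357.7]
tcp_rot: [0.982, -0.189, 0.0, 0.0]
force: [0.2, 0.6, -0.6]
opening: 0.2
grasp_force: 59.4
```

Call:
jog_arm:
  rows:
    - [0,0,0.1,0,0]
    - [0,0,0.2,0,0]
    - [0,0,0.2,0,0]

```text
time_s: 20.1
tcp_pos: [416.7, -261.9, 356.8]
tcp_rot: [0.982, -0.189, 0.001, 0.0]
force: [-0.5, 1.6, 4.5]
opening: 0.207
grasp_force: 60.3
```

Contact at the same height as the large cup. Releasing, going up, then back.

Call:
jog_arm:
  rows:
    - [0,0,0,0,0.5]
    - [0,0,0,0,1]
    - [0,0,0,0,1]
    - [0,0,0,0,1]
    - [0,0,0,0,1]
    - [0,0,-2,0,1]
    - [0,0,-5,0,1]
    - [0,0,-8,0,1]
    - [-4,0,-8,0,1]
    - [-8,0,-8,0,1]
    - [-8,0,-8,0,1]
    - [-8,0,-8,0,1]

```text
time_s: 21.6
tcp_pos: [342.5, -232.4, 435.9]
tcp_rot: [0.982, -0.189, 0.001, 0.0]
force: [0.3, 0.5, 0.2]
opening: 1.005
grasp_force: 0.0
```

Run:
```python
from h import *
s=manip.get_state(); print(s['tcp_pos'],s['force'],s['opening'])
im=eyes.grab_frame('wrist'); im2=eyes.grab_frame('top')
cv2.imwrite('pics/w7.png',np.vstack([im[:,:,::-1][:300,100:500],cv2.resize(im2[:,:,::-1][200:300,340:473],(400,300))]))
```

```text
[ 342.53163033 -232.43114184  435.92954257] [0.30142457 0.54731267 0.21680074] 1.0048705744275603
```

View pics/w7.png

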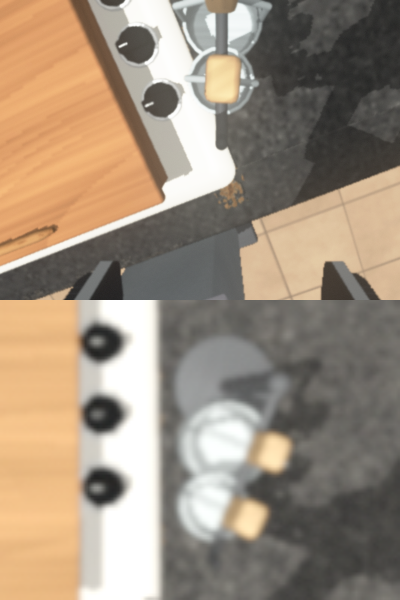

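Both cups hang upright on the arm, with the small one in front (grip at (222,78) in the crop) and the large one nearer the post. The gripper is clear.

```bash
python3 -c "
from station import order; print(order.hand_in())"
```

```text
the job is handed in; nothing more can be done
None
```

Both cups hang by the peaks of their wires on the hook, the larger nearer the post and the smaller in front; I never moved near the mug, and the job was handed in at about 22 s, with no verdict returned.

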